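Pry open the sample box with the spatula

TASK

Take the spatula from its cradle and use its blade to lever open the snapped-shut lid of the sample box, working from the thumb notch under the lid's front edge, then swing the lid right back until it clicks home against its stop, and lay the spatula back in its cradle. Keep the box clean: only the spatula may touch the box or its lid, never the gripper, and do not use brute force. Leave the bottle, the jar and the tip rack where they stand.

Things in the scene. Friction and masses are not known exactly. Their poses are not given: they have to be found in the camera images.
- box: White sample box fixed to the bench, 120 mm (x) by 130 mm (y), walls 85 mm high, 5 mm thick; grey lid on top (top at 93 mm). Origin: centre of the underside, on the bench; x points from the notched front wall (at x = -60 mm, nearer the robot) to the hinge. 4 mm high clamp strips reach 110 mm to either side in y. The tubes inside stay below 71 mm.
- slot (a point): Middle of the mouth of the thumb notch in the box's front face, 82.5 mm above the bench: a level slit 50 mm wide (box y), 5 mm high, between a flat sill (2.5 mm below this point; it sticks out 10 mm in front of the face, 50 mm wide, seen from above; its outer edge is the fulcrum for prying) and the lid's underside (2.5 mm above). Behind the 5 mm wall it is empty for 100 mm. Axes as the box's.
- lid_hinge (a point): Middle of the lid's hinge axis (along the box's y), at the rear of the box, 124 mm behind the slot and 87 mm above the bench.
- lid_lip (a point): Middle of the lid's top front edge. Lid: plate 122 by 130 by 8 mm, 0.12 kg; shut: flush with the box front, top at 93 mm, flat underside at 85 mm, 2 mm below the hinge axis. It has no handle. A spring catch inside the front wall, 48 mm to the +y side, lets go when the front edge has been raised about 5 mm against 8 to 10 N.
- lid (a joint): Lid angle in rad: 0 = shut, grows as the front edge rises, 1.75 = fully open at its stop, a little past vertical. A stiff hinge (0.1 N m) holds the lid where it is left once the catch has let go. An end detent must be pushed through at 1.35 to 1.55 (about 3 N at 90 mm from the hinge); home is above 1.66.
- spatula: Spatula, 195 mm long, 0.06 to 0.12 kg: black handle 110 mm long (x -110 to 0 mm), 16 mm wide (y), 18 mm high (z 0 to 18 mm); stiff flat steel blade 85 mm long (x 0 to 85 mm), 20 mm wide, 2.5 mm thick, level at mid-height of the handle. Origin: underside of the handle at the blade's root; x points to the tip, z up. Centre of mass 34 mm behind the origin.
- spatula_grip (a point): Place to grip the handle from above, on its centre line: 45 mm behind the blade's root, 9 mm above the underside, 130 mm from the blade's tip.
- spatula_tip (a point): Middle of the blade's tip, at mid-thickness (1.25 mm to either face).
- cradle: Grey cradle fixed to the bench: plate 130 (x) by 70 by 6 mm, two saddles at x = -40 and +40 mm, each 12 mm long, flat tops 30 mm above the bench between side lips 8 mm higher, 34 mm apart. The handle lies along x across both saddles, grip point above the cradle's origin, 39 mm above the bench; fingers reach down between the saddles. Origin: centre of the underside.
- reagent: Amber bottle, 44 mm diameter, 95 mm high; leave alone. Origin: centre of its underside.
- jar: Small jar, 42 mm diameter, 50 mm high; leave alone. Origin: centre of its underside.
- tiprack: Box of pipette tips, 85 by 120 by 56 mm; leave alone. Origin: centre of its underside.
Not all that is in view belongs to the job. Of the things that look like the spatula, the smallest one is meant. Several things have the shape of the cradle; the one meant has the colours described above.

How it is judged (in metres and radians):
On the way, in this order (a step that is already met when the one before it is completed fails the run):
1. the spatula is lifted out of its cradle (z of spatula_grip in the frame of cradle above 0.055 m), for 0.1 s.
2. the spatula's blade has pried the lid off its catch (value of joint lid above 0.08 rad and contact force between spatula and box above 0.2 N).
3. the lid is swung right back, home against its stop (value of joint lid above 1.66 rad), for 0.2 s.
At the end, for the whole second after the job is handed in: Lid fully open beyond its end detent (over 1.66 rad); spatula level and at rest across both cradle saddles (grip point within 30 mm along, 17 mm across, 34 to 44 mm above the cradle's underside, direction within 0.35 rad); bottle, jar and tip rack within 20 mm of their start (value of joint lid above 1.66 rad and x of spatula_grip in the frame of cradle between -0.03 and 0.03 m and y of spatula_grip in the frame of cradle between -0.017 and 0.017 m and z of spatula_grip in the frame of cradle between 0.034 and 0.044 m and angle between spatula's own z axis and vertical below 0.12 rad and angle between the x axis of spatula and the x axis of cradle, either way round below 0.35 rad and linear speed of spatula below 0.02 m/s and distance of each of reagent, jar, tiprack from where it was at the start of the episode below 0.02 m); the robot touches nothing.
It fails at once if the gripper or arm touches the box or its lid (contact force between any of the fingers, the arm and box above 1 N).
It fails at once if brute force: the spatula presses on the box with more than 80 N, over all contacts (levering needs about 30 N) (contact force between spatula and box above 80 N).
It fails at once if the bottle, jar or tip rack is shifted by more than 20 mm or tipped over (distance of any of reagent, jar, tiprack from where it was at the start of the episode above 0.02 m or angle between any of reagent, jar, tiprack's own z axis and vertical above 0.3 rad).
It also fails if it takes over 66 s, if anything falls off the work surface, if the arm or the gripper's body presses on something with over 40 N, if the wrist force passes 120 N, or if a joint passes its speed limit or range.

ROBOT

A 6-joint arm with a two-finger parallel gripper is mounted at the origin on the work surface. World frame = base frame: x ahead of the robot, y to its left, z up, the work surface at z = 0. Lengths are in m, angles in degrees, forces in N, time in s.
With the tool pointing down it reaches from about 0.375 to 0.9 m from the base axis. Payload 3.1 kg.
Tool frame: the origin (TCP) lies between the finger pads; the fingertips stand 11 mm ahead of it and the grasp point (between the pads) lies 8 mm behind it; z points along the fingers, y is the line along which they close (so a half turn about z gives the same grasp; the last joint's range is limited). The gripper opens to 87 mm and grips with 3 to 60 N. Pads are 19 mm wide; open, the fingers measure 117 mm over their backs; the gripper's body (75 mm by 190 mm) begins 51 mm behind the grasp point.
Start: joints at [63.57, 30.224, 82.088, -0, 67.689, -10.227], TCP at [0.174, 0.6, 0.234] pointing down, gripper open.
Joint ranges: [-176.69, 176.69], [-43.24, 126.21], [12.49, 139.97], [-82, 262], [0, 151.66], [-163.58, 163.58]. Speed limits (degrees/s): [159.86, 159.86, 180, 180, 180, 180].

INTERFACE

Orientations are given as a 3x3 rotation matrix whose columns are the frame's x, y, z axes.
In Python, from rig import bot, viewer, workorder, models gives the robot as it stands.
- The arm moves only by the shell command python3 -m jog 'ROWS'. ROWS is JSON, a list of rows, each a list of 7 numbers: the opening, from 0 (shut) to 1 (fully open), then the shift along the tool's x, y, z in m, then the turn, a rotation vector about the tool's x, y, z in degrees. In form: [[claw, x, y, z, ax, ay, az], ...]. A call has 1 to 20 rows; each row is the pose to reach, as a shift and turn from the pose commanded when the call began, along the tool's axes at that moment; what a row does not reach only later rows make up. A row lasts 1/8 s, in which the tool goes at most 62.5 mm and 10.7 degrees, less where a joint would pass 70% of its speed; a pose out of reach is approached as far as the arm can. A call with a gripper value outside its range is refused whole. The fingers move at their own pace and stop on an object; the grip force is fixed at half the most. Time passes only in rows, so rows that repeat a pose let the fingers close. It gives the time, the measured TCP pose, the force, the opening and the grip force at its end, in the units of the state.
- bot.read_state(): the state, without advancing time (a new reading comes with each control period).
- viewer.capture(name): name is "scene" or "top" or "wrist"; returns (picture, depth): 400x640x3 uint8, blue, green, red; 400x640 float32, m along the optical axis (not along the pixel's ray), 0 where there is no reading.
- viewer.camera_info(name): a dict with "fx", "fy", "cx", "cy" (pixels), "world_to_cam" (4x4, takes a point from world to camera coordinates). Camera axes: x right, y down, z forward; pixel columns grow to the right and rows downward; lengths in m; the calibration is good to about 2 mm. A picture is of the moment at which its call begins: read the wrist's pose just before it. camera_info takes no time and is no camera call; for the wrist camera it gives the pose at the moment of the call.
- workorder.hand_in(): hands the job in; it is judged then, once.
Trained networks look in the newest picture that a camera, given by its name, has taken for a name from the list of things; names that differ only in an ending like _2 or _b are one class to them, and where a whole thing is asked for, a point or a joint stands for the part that bears it (a point fixed in the world has none). Each returns a list of dicts, best first, with "p" (0 to 1); they miss things now and then, are a little off and sometimes report something else, mostly with a low value. They report only what shows in the picture. A call takes as long as a camera call. They do not tell look-alikes from the thing itself.
- models.outline_of(camera, thing): "mask" (400x640 bool, what is visible of it).
- models.tip_of(camera, thing): "xyz" ([x, y, z] in m, in world coordinates, good to about 4 mm: a listed point, or the origin of a listed thing).
The state is a dict: "time_s": time; "joint_positions": joint angles; "qvel": joint speeds; "tau": joint torques, N m; "position": TCP position; "tcp_rot": TCP orientation; "force": force on the tool from outside, world axes, zero at the start; "moment": the same for the moment, N m; "opening": opening from 0.0 (shut) to 1.0 (fully open); "grasp_force": force on a finger pad.
Only numpy, scipy, OpenCV 4.12 (cv2) and the standard library are available. Lean on these libraries where they do the work, as an engineer would, in place of code of your own. Each camera call takes 0.05 s, during which the arm holds its last target. There are 200 camera calls.

## Working session

There is one attempt and no reset: what is moved stays moved. The work goes in short steps, Python scripts to look and compute and a shell command to move; the robot and the scene stay as the last step left them, time stands still between calls to the robot, and variables do not carry over. Pictures are saved under pics/ and viewed, at most 10 in all, crops included, and the job is handed in when it is done.

```bash
ls; mkdir -p pics; cat > h.py <<'E'
import numpy as np, cv2
from rig import bot, viewer, workorder, models
def px2w(cam,u,v,d,info=None):
    i=info or viewer.camera_info(cam)
    p=np.array([(u-i["cx"])/i["fx"]*d,(v-i["cy"])/i["fy"]*d,d,1])
    return (np.linalg.inv(np.array(i["world_to_cam"]))@p)[:3]
def w2px(cam,p):
    i=viewer.camera_info(cam); c=np.array(i["world_to_cam"])@np.append(p,1)
    return np.round([i["fx"]*c[0]/c[2]+i["cx"], i["fy"]*c[1]/c[2]+i["cy"]])
E
python3 - <<'E'
from h import *
np.set_printoptions(precision=3,suppress=True)
a,_=viewer.capture("scene"); b,d=viewer.capture("top")
cv2.imwrite("pics/scene.png",a); cv2.imwrite("pics/top.png",b)
for t in ["box","slot","lid_hinge","lid_lip","spatula","spatula_grip","spatula_tip","cradle","reagent","jar","tiprack"]:
    for r in models.tip_of("top",t)[:4]: print(t,round(r["p"],2),np.array(r["xyz"]),w2px("top",r["xyz"]))
E
```

```text
pics
box 0.76 [ 0.649  0.149 -0.001] [291. 165.]
slot 0.9 [0.591 0.126 0.081] [296. 182.]
lid_hinge 0.77 [0.703 0.172 0.09 ] [279. 139.]
spatula 0.95 [ 0.383 -0.233  0.001] [431. 261.]
spatula 0.65 [ 0.677 -0.151  0.031] [401. 152.]
spatula 0.59 [0.287 0.213 0.   ] [267. 296.]
spatula_grip 0.78 [0.32  0.269 0.01 ] [246. 285.]
spatula_grip 0.72 [ 0.325 -0.214  0.014] [426. 283.]
spatula_grip 0.66 [ 0.626 -0.14   0.038] [397. 170.]
spatula_tip 0.7 [ 0.753 -0.174  0.038] [409. 123.]
spatula_tip 0.64 [0.218 0.113 0.015] [304. 324.]
spatula_tip 0.58 [ 0.507 -0.267  0.013] [444. 215.]
spatula_tip 0.51 [0.609 0.405 0.001] [200. 180.]
cradle 0.95 [ 0.706 -0.291 -0.001] [449. 143.]
cradle 0.94 [ 0.63  -0.138 -0.001] [394. 171.]
reagent 0.8 [ 0.743  0.001 -0.002] [343. 131.]
jar 0.66 [ 0.754 -0.172  0.039] [408. 123.]
jar 0.65 [ 0.484 -0.014 -0.003] [350. 224.]
tiprack 0.84 [ 0.606  0.409 -0.001] [198. 181.]
```

View pics/top.png

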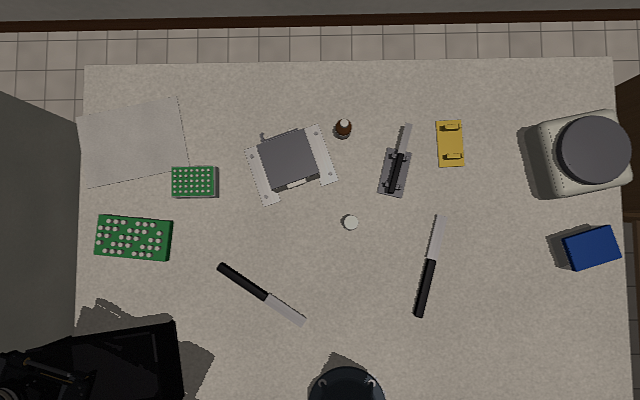

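View pics/scene.png

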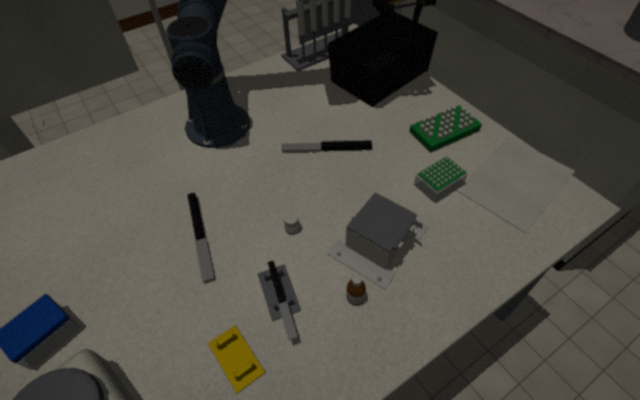

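Three spatula-like things: (400,160) on the grey cradle, (428,270) and (262,290) lying loose. The one at (400,160) is the shortest and sits in the grey cradle at (394,171). The other cradle, at (450,143), is yellow, so it isn't the one meant. I'll confirm with a crop and set up the move calculator.

```bash
cat >> h.py <<'E'
from scipy.spatial.transform import Rotation as R
np.set_printoptions(precision=4,suppress=True)
def pose(yaw,pitch=0):
    # tool x = blade direction (heading yaw deg, tip raised by pitch deg), tool z down
    return (R.from_euler('z',yaw,degrees=True)*R.from_euler('y',-pitch,degrees=True)*R.from_euler('x',180,degrees=True)).as_matrix()
def rel(p,M,p0=None,M0=None):
    s=bot.read_state(); p0=np.array(s["position"] if p0 is None else p0); M0=np.array(s["tcp_rot"] if M0 is None else M0)
    return np.r_[np.round(M0.T@(np.array(p)-p0),4), np.round(R.from_matrix(M0.T@M).as_rotvec(degrees=True),2)]
E
python3 - <<'E'
from h import *
b=cv2.imread("pics/top.png")[100:325,210:480]; cv2.imwrite("pics/crop.png",cv2.resize(b,None,fx=2.6,fy=2.6,interpolation=cv2.INTER_CUBIC))
s=bot.read_state(); print(np.array(s["tcp_rot"]),s["position"])
i=viewer.camera_info("wrist"); W=np.linalg.inv(np.array(i["world_to_cam"])); M=np.array(s["tcp_rot"])
print("cam in tool",M.T@(W[:3,3]-np.array(s["position"])),"\n",M.T@W[:3,:3],i["fx"])
for y in (22,-15): print(y,rel([.47,.08,.3],pose(y)), rel([.47,.08,.3],pose(y+180)))
E
```

```text
[[-0.9603  0.279   0.    ]
 [ 0.279   0.9603  0.0001]
 [ 0.      0.0001 -1.    ]] [0.1744 0.6002 0.2336]
cam in tool [ 0.0709  0.0006 -0.1503] 
 [[-0.0002 -0.9654 -0.2606]
 [ 1.     -0.0002  0.0001]
 [-0.0002 -0.2606  0.9654]] 299.1697612080841
22 [ -0.429   -0.417   -0.0665   0.      -0.01   141.8   ] [ -0.429   -0.417   -0.0665   0.01     0.     -38.2   ]
-15 [ -0.429   -0.417   -0.0665  -0.      -0.01   178.8   ] [-0.429  -0.417  -0.0665  0.01   -0.     -1.2   ]
```

View pics/crop.png

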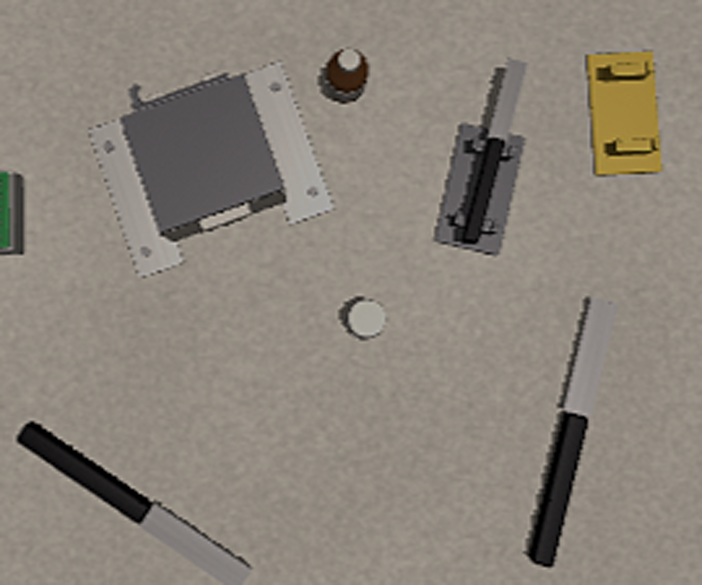

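The crop confirms it. The spatula at crop (490,150) is clearly shorter than the other two and lies in the grey cradle, tip pointing away from the robot. The box's white sill, at crop (228,215), faces the robot. I'll go and look at the box with the wrist camera.

```bash
python3 -m jog '[[1,-0.455,-0.399,-0.0665,0,0,-38.2],[1,-0.455,-0.399,-0.0665,0,0,-38.2],[1,-0.455,-0.399,-0.0665,0,0,-38.2],[1,-0.455,-0.399,-0.0665,0,0,-38.2],[1,-0.455,-0.399,-0.0665,0,0,-38.2],[1,-0.455,-0.399,-0.0665,0,0,-38.2],[1,-0.455,-0.399,-0.0665,0,0,-38.2],[1,-0.455,-0.399,-0.0665,0,0,-38.2],[1,-0.455,-0.399,-0.0665,0,0,-38.2],[1,-0.455,-0.399,-0.0665,0,0,-38.2],[1,-0.455,-0.399,-0.0665,0,0,-38.2],[1,-0.455,-0.399,-0.0665,0,0,-38.2],[1,-0.455,-0.399,-0.0665,0,0,-38.2]]'
sed -i 's/as_matrix()$/as_matrix()@np.diag([-1.,-1,1])/;' h.py; grep -n diag h.py; sed -i '/as_rotvec/s/@np.diag(\[-1.,-1,1\])//' h.py
python3 - <<'E'
from h import *
print(pose(22))
i=viewer.camera_info("wrist");b,d=viewer.capture("wrist"); cv2.imwrite("pics/w1.png",b); np.save("w1.npy",d)
for t in ["slot","lid_hinge","lid_lip","box"]:
    for r in models.tip_of("wrist",t)[:2]: print(t,round(r["p"],2),np.array(r["xyz"]),w2px("wrist",r["xyz"]))
# lid top plane from depth
v,u=np.mgrid[0:400,0:640]; W=np.linalg.inv(np.array(i["world_to_cam"]))
P=np.stack([(u-i["cx"])/i["fx"]*d,(v-i["cy"])/i["fy"]*d,d,np.ones_like(d)],-1)@W.T
z=P[...,2]; m=((z>.087)&(z<.1)&(d>0)&(P[...,0]>.55)&(P[...,0]<.8)).astype(np.uint8)
n,l,st,c=cv2.connectedComponentsWithStats(m); k=1+np.argmax(st[1:,4])
q=P[l==k][:,:3]; print("lid z",np.median(q[:,2]),len(q))
rect=cv2.minAreaRect(q[:,:2].astype(np.float32)); print(rect, cv2.boxPoints(rect))
E
```

```text
time_s: 2.28
position: [0.4988, 0.0912, 0.2998]
tcp_rot: [[-0.927, -0.376, -0.001], [-0.376, 0.927, 0.0], [0.001, 0.001, -1.0]]
force: [0.2, -0.1, 0.2]
opening: 0.999
grasp_force: 0.0
14:    return (R.from_euler('z',yaw,degrees=True)*R.from_euler('y',-pitch,degrees=True)*R.from_euler('x',180,degrees=True)).as_matrix()@np.diag([-1.,-1,1])
[[-0.9272 -0.3746  0.    ]
 [-0.3746  0.9272 -0.    ]
 [ 0.     -0.     -1.    ]]
slot 0.97 [0.5916 0.132  0.0814] [322. 249.]
lid_lip 0.95 [0.5947 0.1313 0.0919] [321. 254.]
box 0.59 [0.6482 0.1481 0.0001] [318. 260.]
lid z 0.0922653659782533 2838
((0.6603962779045105, 0.15309032797813416), (0.06100798770785332, 0.1327187716960907), 22.482629776000977) [[0.6068 0.2027]
 [0.6576 0.0801]
 [0.714  0.1034]
 [0.6632 0.2261]]
```

View pics/w1.png

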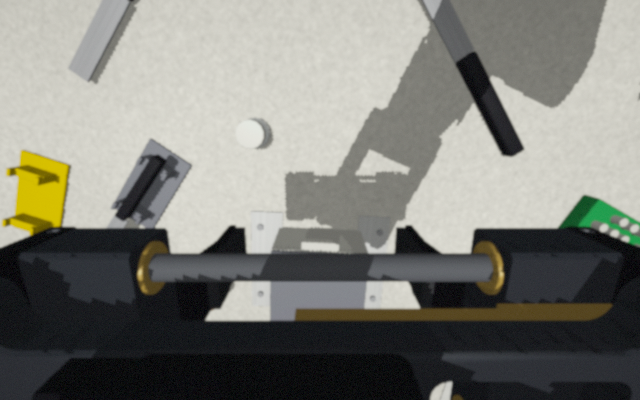

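In this upside-down view (far side at the bottom) the gripper at rows 230+ hides most of the lid, and the sill shows at about (322,243). I'll move the camera forward so the whole lid clears the gripper.

```bash
python3 -m jog '[[1,-0.06,0,0,0,0,0],[1,-0.12,0,0,0,0,0],[1,-0.17,0,0,0,0,0],[1,-0.17,0,0,0,0,0],[1,-0.17,0,0,0,0,0]]'
python3 - <<'E'
from h import *
i=viewer.camera_info("wrist");b,d=viewer.capture("wrist"); cv2.imwrite("pics/w2.png",b)
for t in ["slot","lid_hinge","lid_lip","box"]:
    for r in models.tip_of("wrist",t)[:2]: print(t,round(r["p"],2),np.array(r["xyz"]),w2px("wrist",r["xyz"]))
for c in ("wrist","top"):
    if c=="top": i=viewer.camera_info(c); _,d=viewer.capture(c)
    v,u=np.mgrid[0:400,0:640]; W=np.linalg.inv(np.array(i["world_to_cam"]))
    P=np.stack([(u-i["cx"])/i["fx"]*d,(v-i["cy"])/i["fy"]*d,d,np.ones_like(d)],-1)@W.T
    z=P[...,2]
    for lo,hi in ((.088,.097),(.074,.085)):
        m=((z>lo)&(z<hi)&(d>0)&(P[...,0]>.54)&(P[...,0]<.8)&(P[...,1]>.04)&(P[...,1]<.26)).astype(np.uint8)
        n,l,st,cc=cv2.connectedComponentsWithStats(m); k=1+np.argmax(st[1:,4])
        q=P[l==k][:,:3]; print(c,"z",np.median(q[:,2]),len(q),st[k])
        rect=cv2.minAreaRect(q[:,:2].astype(np.float32)); print(rect, cv2.boxPoints(rect).tolist())
E
```

```text
time_s: 3.15
position: [0.6565, 0.1539, 0.2993]
tcp_rot: [[-0.927, -0.375, -0.002], [-0.375, 0.927, -0.0], [0.002, 0.001, -1.0]]
force: [-0.7, 0.6, -0.6]
opening: 1.001
grasp_force: 0.0
slot 0.61 [0.5905 0.1286 0.0844] [321. 117.]
slot 0.26 [ 0.6471  0.1491 -0.0003] [319. 158.]
lid_hinge 0.77 [0.7087 0.1665 0.0894] [314. 217.]
lid_lip 0.97 [0.5941 0.1287 0.09  ] [320. 120.]
box 0.58 [0.6465 0.1517 0.001 ] [321. 158.]
wrist z 0.09214056409477234 11105 [  265   118   112   122 11105]
((0.6635194420814514, 0.15450379252433777), (0.1482156664133072, 0.1303683966398239), 19.336103439331055) [[0.5720087885856628, 0.1914733350276947], [0.6151749491691589, 0.06845870614051819], [0.75503009557724, 0.11753425002098083], [0.7118639349937439, 0.24054887890815735]]
wrist z 0.07917293877229836 359 [301 111  42  10 359]
((0.5887773633003235, 0.12867015600204468), (0.010003303177654743, 0.04901459813117981), 19.409147262573242) [[0.5759158730506897, 0.15012258291244507], [0.5922040343284607, 0.10389351099729538], [0.6016388535499573, 0.10721772909164429], [0.5853506922721863, 0.15344679355621338]]
top z 0.09282755185541791 843 [292 134  27  48 843]
((0.6557327508926392, 0.11828881502151489), (0.11157756298780441, 0.06705199182033539), 19.1643123626709) [[0.592029869556427, 0.13164258003234863], [0.6140416264533997, 0.06830654293298721], [0.7194356322288513, 0.10493505001068115], [0.6974238753318787, 0.16827109456062317]]
top z 0.07963010953235972 53 [294 178  12   8  53]
((0.5922056436538696, 0.11737389862537384), (0.011261753737926483, 0.02994546853005886), 16.76168441772461) [[0.5824959874153137, 0.13008658587932587], [0.5911319851875305, 0.10141342133283615], [0.6019152998924255, 0.10466121137142181], [0.5932793021202087, 0.13333436846733093]]
```

View pics/w2.png

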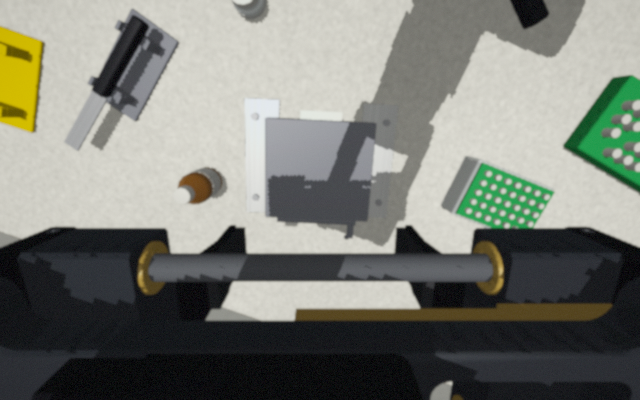

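The wrist depth puts the sill's centre at (0.5888,0.1287), 49×10 mm, yaw 19.4°. That makes the slot mouth (0.5935,0.130), which agrees with the lid's front edge. The lid lies at pixels (265–377,118–220). Next is the spatula.

```bash
python3 - <<'E'
from h import *
print(rel([.675,-.152,.30],pose(-15)))
E
```

```text
[ 0.0975 -0.2899  0.0007 -0.      0.02   36.97  ]
```

```bash
python3 -m jog '[[1,0.0975,-0.29,0,0,0,37],[1,0.0975,-0.29,0,0,0,37],[1,0.0975,-0.29,0,0,0,37],[1,0.0975,-0.29,0,0,0,37],[1,0.0975,-0.29,0,0,0,37],[1,0.0975,-0.29,0,0,0,37],[1,0.0975,-0.29,0,0,0,37],[1,0.0975,-0.29,0,0,0,37]]'
cat >> h.py <<'E'
def cloud(c):
    i=viewer.camera_info(c); b,d=viewer.capture(c); v,u=np.mgrid[0:400,0:640]; W=np.linalg.inv(np.array(i["world_to_cam"]))
    P=(np.stack([(u-i["cx"])/i["fx"]*d,(v-i["cy"])/i["fy"]*d,d,np.ones_like(d)],-1)@W.T)[...,:3]; P[d<=0]=np.nan
    return b,P
def rects(P,lo,hi,x0,x1,y0,y1):
    with np.errstate(invalid="ignore"): m=((P[...,2]>lo)&(P[...,2]<hi)&(P[...,0]>x0)&(P[...,0]<x1)&(P[...,1]>y0)&(P[...,1]<y1)).astype(np.uint8)
    n,l,st,cc=cv2.connectedComponentsWithStats(m)
    for k in 1+np.argsort(-st[1:,4])[:2]:
        q=P[l==k]; r=cv2.minAreaRect(q[:,:2].astype(np.float32)); w=np.array(r[1])
        bp=cv2.boxPoints(r); e=bp[1]-bp[0] if np.hypot(*(bp[1]-bp[0]))>np.hypot(*(bp[2]-bp[1])) else bp[2]-bp[1]
        e=e*np.sign(e[0]); print("n",len(q),"z %.4f"%np.median(q[:,2]),"c",np.array(r[0]),"size",np.sort(w),"yaw %.1f"%np.degrees(np.arctan2(e[1],e[0])))
E
python3 - <<'E'
from h import *
b,P=cloud("wrist"); cv2.imwrite("pics/w3.png",b)
for lo,hi in ((.043,.052),(.034,.0425),(.003,.009)): rects(P,lo,hi,.53,.8,-.25,-.07)
for t in ["spatula_grip","spatula_tip","cradle","spatula"]:
    for r in models.tip_of("wrist",t)[:2]: print(t,round(r["p"],2),np.array(r["xyz"]),w2px("wrist",r["xyz"]))
E
```

```text
time_s: 4.45
position: [0.6756, -0.1501, 0.3003]
tcp_rot: [[-0.966, 0.257, -0.0], [0.257, 0.966, 0.0], [0.0, 0.0, -1.0]]
force: [0.8, 0.8, 0.1]
opening: 1.004
grasp_force: 0.0
n 1021 z 0.0470 c [ 0.6192 -0.1333] size [0.0156 0.1092] yaw -15.2
n 793 z 0.0395 c [ 0.7131 -0.1599] size [0.0195 0.0843] yaw -15.4
n 36 z 0.0369 c [ 0.5829 -0.1459] size [0.004  0.0102] yaw -15.6
n 1429 z 0.0052 c [ 0.6208 -0.1579] size [0.0283 0.1283] yaw -15.9
n 1366 z 0.0052 c [ 0.6313 -0.1155] size [0.0271 0.1296] yaw -13.7
spatula_grip 0.8 [ 0.6265 -0.1408  0.04  ] [317. 133.]
spatula_tip 0.93 [ 0.7512 -0.1722  0.0389] [318. 223.]
spatula_tip 0.61 [ 0.5059 -0.2624  0.0093] [208.  68.]
cradle 0.74 [ 0.6264 -0.136  -0.0031] [320. 130.]
cradle 0.71 [ 0.7081 -0.2935  0.0023] [237. 208.]
spatula 0.9 [ 0.6741 -0.1503  0.0314] [320. 167.]
```

View pics/w3.png

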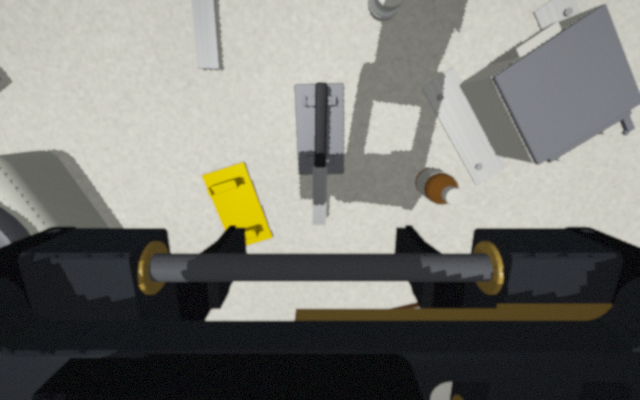

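Handle centre is (0.619,-0.133), 109×16 mm, with its top at 47 mm. The blade is 84×20 mm, yaw -15.4°. The sizes match, and the handle shows at about (320,125) in the grey cradle. Grip point ≈ (0.6288,-0.1363).

```bash
python3 - <<'E'
from h import *
print(rel([.6288,-.1363,.031],pose(-15.4)))
E
```

```text
[ 0.0492  0.0017  0.2692 -0.      0.01    0.48  ]
```

```bash
python3 -m jog '[[1,0.0492,0.0017,0.05,0,0,0.5],[1,0.0492,0.0017,0.1,0,0,0.5],[1,0.0492,0.0017,0.15,0,0,0.5],[1,0.0492,0.0017,0.2,0,0,0.5],[1,0.0492,0.0017,0.24,0,0,0.5],[1,0.0492,0.0017,0.269,0,0,0.5],[1,0.0492,0.0017,0.269,0,0,0.5],[1,0.0492,0.0017,0.269,0,0,0.5],[0,0.0492,0.0017,0.269,0,0,0.5],[0,0.0492,0.0017,0.269,0,0,0.5],[0,0.0492,0.0017,0.269,0,0,0.5],[0,0.0492,0.0017,0.269,0,0,0.5],[0,0.0492,0.0017,0.269,0,0,0.5],[0,0.0492,0.0017,0.269,0,0,0.5]]'
```

```text
time_s: 6.45
position: [0.6286, -0.1373, 0.031]
tcp_rot: [[-0.964, 0.267, -0.0], [0.267, 0.964, 0.0], [0.0, 0.0, -1.0]]
force: [-0.2, 0.6, -0.0]
opening: 0.403
grasp_force: 0.0
```

```bash
python3 -m jog '[[0,0,0,0,0,0,0],[0,0,0,0,0,0,0],[0,0,0,0,0,0,0],[0,0,0,0,0,0,0],[0,0,0,0,0,0,0],[0,0,0,0,0,0,0]]'; python3 -m jog '[[0,0,0,-0.02,0,0,0],[0,0,0,-0.05,0,0,0],[0,0,0,-0.09,0,0,0],[0,0,0,-0.14,0,0,0],[0,0,0,-0.16,0,0,0],[0,0,0,-0.16,0,0,0]]'
python3 - <<'E'
from h import *
b,P=cloud("wrist"); cv2.imwrite("pics/w4.png",b)
s=bot.read_state();M=np.array(s["tcp_rot"]); T=(P-np.array(s["position"]))@M
with np.errstate(invalid="ignore"): m=(abs(T[...,1])<.014)&(T[...,2]<.03)&(T[...,2]>-.03)
q=T[m]; v,u=np.where(m); print(len(q))
for a in np.arange(-.13,.08,.01):
    k=q[(q[:,0]>a)&(q[:,0]<=a+.01)]
    if len(k): print("x %.3f y %.4f %.4f z %.4f n %d"%(a+.005,k[:,1].min(),k[:,1].max(),np.median(k[:,2]),len(k)))
for c in ("wrist","top"):
    if c=="top": viewer.capture(c)
    for t in ["spatula_tip","spatula_grip"]:
        for r in models.tip_of(c,t)[:3]: print(c,t,round(r["p"],2),np.array(r["xyz"]),(np.array(r["xyz"])-np.array(s["position"]))@M)
E
```

```text
time_s: 7.2
position: [0.6287, -0.1373, 0.031]
tcp_rot: [[-0.964, 0.267, -0.0], [0.267, 0.964, 0.0], [0.0, 0.0, -1.0]]
force: [0.3, 0.6, -1.2]
opening: 0.183
grasp_force: 30.0
time_s: 7.95
position: [0.6301, -0.1378, 0.1946]
tcp_rot: [[-0.964, 0.267, 0.006], [0.267, 0.964, -0.002], [-0.006, -0.001, -1.0]]
force: [0.2, -0.1, -1.2]
opening: 0.181
grasp_force: 30.0
5637
x -0.025 y -0.0074 0.0083 z -0.0181 n 306
x -0.015 y -0.0074 0.0086 z -0.0181 n 513
x -0.005 y -0.0072 0.0085 z -0.0264 n 15
x 0.005 y -0.0140 0.0140 z -0.0167 n 928
x 0.015 y -0.0138 0.0138 z -0.0180 n 637
x 0.025 y -0.0073 0.0087 z -0.0179 n 665
x 0.035 y -0.0072 0.0085 z -0.0179 n 706
x 0.045 y -0.0071 0.0088 z -0.0178 n 751
x 0.055 y -0.0069 0.0087 z -0.0178 n 773
x 0.065 y -0.0068 0.0085 z -0.0173 n 343
wrist spatula_tip 0.63 [ 0.503  -0.2608  0.0132] [ 0.0888 -0.1525  0.1792]
wrist spatula_tip 0.42 [ 0.7406 -0.0012  0.0006] [-0.0708  0.1611  0.1921]
wrist spatula_grip 0.89 [ 0.6271 -0.1415  0.2033] [ 0.0006 -0.0045 -0.0107]
top spatula_grip 0.82 [0.3207 0.2677 0.011 ] [0.4057 0.308  0.1805]
top spatula_grip 0.26 [ 0.6501  0.1478 -0.0001] [0.0562 0.2805 0.1924]
```

```bash
python3 - <<'E'
from h import *
u=np.array([np.cos(np.radians(19.4)),np.sin(np.radians(19.4)),0]); slot=np.array([.5935,.1302,.0825])
for back,z in ((.06,.19),(.06,.095),(.006,.095)):
    g=slot-(.13+back)*u; g[2]=z-.008; print(g,rel(g,pose(19.4)))
E
```

```text
[0.4143 0.0671 0.182 ] [  0.2603   0.1396   0.0083   0.07    -0.17   -34.91  ]
[0.4143 0.0671 0.087 ] [  0.26     0.1395   0.1033   0.07    -0.17   -34.91  ]
[0.4652 0.085  0.087 ] [  0.2157   0.1704   0.1032   0.07    -0.17   -34.91  ]
```

```bash
python3 -m jog '[[0,0.26,0.14,0.008,0,0,-34.9],[0,0.26,0.14,0.008,0,0,-34.9],[0,0.26,0.14,0.008,0,0,-34.9],[0,0.26,0.14,0.008,0,0,-34.9],[0,0.26,0.14,0.008,0,0,-34.9],[0,0.26,0.14,0.008,0,0,-34.9],[0,0.26,0.14,0.05,0,0,-34.9],[0,0.26,0.14,0.09,0,0,-34.9],[0,0.26,0.14,0.103,0,0,-34.9],[0,0.26,0.14,0.103,0,0,-34.9]]'
python3 - <<'E'
from h import *
u=np.array([np.cos(np.radians(19.4)),np.sin(np.radians(19.4)),0]); slot=np.array([.5935,.1302,.0825])
g=slot-.136*u; g[2]=.087; print(rel(g,pose(19.4)))
b,P=cloud("top"); rects(P,.07,.11,.48,.59,.05,.2)
b2,_=viewer.capture("scene"); cv2.imwrite("pics/s2.png",cv2.resize(b2[150:300,260:460],None,fx=3,fy=3))
for r in models.tip_of("top","spatula_tip")[:2]+models.tip_of("scene","spatula_tip")[:2]: print(r["p"],r["xyz"])
print("expected tip",slot-.06*u)
E
```

```text
time_s: 9.5
position: [0.4161, 0.0665, 0.0867]
tcp_rot: [[-0.943, -0.331, -0.002], [-0.331, 0.943, 0.0], [0.002, 0.001, -1.0]]
force: [-1.1, -0.2, -0.7]
opening: 0.179
grasp_force: 30.0
[-0.0525  0.0012 -0.0004  0.05   -0.11   -0.04  ]
n 197 z 0.0959 c [0.5076 0.0991] size [0.02   0.0637] yaw 19.6
n 167 z 0.0903 c [0.581  0.1539] size [0.0181 0.0836] yaw -89.7
0.65 [0.538, 0.1091, 0.0921]
0.64 [0.5061, -0.2611, 0.0153]
0.7 [0.5419, 0.1106, 0.0958]
0.61 [0.5084, -0.2622, 0.0161]
expected tip [0.5369 0.1103 0.0825]
```

```bash
python3 -m jog '[[0,-0.02,0.001,0,0,0,0],[0,-0.04,0.001,0,0,0,0],[0,-0.0525,0.001,0,0,0,0],[0,-0.0525,0.001,0,0,0,0],[0,-0.0525,0.001,0,0,0,0]]'; python3 -m jog '[[0,0,0,0.003,0,0,0],[0,0,0,0.006,0,0,0],[0,0,0,0.009,0,0,0],[0,0,0,0.010,0,0,0],[0,0,0,0.010,0,0,0]]'
```

```text
time_s: 10.32
position: [0.4637, 0.0854, 0.0881]
tcp_rot: [[-0.943, -0.332, -0.002], [-0.332, 0.943, 0.0], [0.001, 0.001, -1.0]]
force: [-0.1, 0.9, -0.7]
opening: 0.178
grasp_force: 30.0
time_s: 10.95
position: [0.4647, 0.0855, 0.0779]
tcp_rot: [[-0.943, -0.332, -0.0], [-0.332, 0.943, 0.0], [0.0, 0.0, -1.0]]
force: [0.1, -0.4, 0.2]
opening: 0.182
grasp_force: 30.0
```

```bash
python3 -m jog '[[0,0,0,0.002,0,0,0],[0,0,0,0.0035,0,0,0],[0,0,0,0.0035,0,0,0]]'; for k in 1; do python3 -m jog '[[0,0,0,0.001,0,0,0],[0,0,0,0.001,0,0,0]]'; python3 -m jog '[[0,0,0,0.0008,0,0,0],[0,0,0,0.0008,0,0,0]]'; python3 -m jog '[[0,0,0,0.0007,0,0,0],[0,0,0,0.0007,0,0,0]]'; done | grep -E 'posi|force'
```

```text
time_s: 11.32
position: [0.4647, 0.0855, 0.0744]
tcp_rot: [[-0.943, -0.332, -0.0], [-0.332, 0.943, -0.0], [0.0, 0.0, -1.0]]
force: [-0.2, -0.3, -0.5]
opening: 0.175
grasp_force: 30.0
position: [0.4647, 0.0855, 0.0735]
force: [0.1, -0.7, -0.4]
grasp_force: 30.0
position: [0.4648, 0.0855, 0.0728]
force: [-0.1, 0.2, -0.1]
grasp_force: 30.0
position: [0.4649, 0.0855, 0.0721]
force: [-0.7, 0.5, -0.3]
grasp_force: 30.0
```

```bash
m(){ python3 -c "
from rig import bot
import numpy as np
for _ in range(1): s=bot.read_state(); print(np.round(s['position'],4),np.round(s['force'],2),np.round(s['moment'],3))"; }; m; python3 -m jog '[[0,0,0,0.0007,0,0,0],[0,0,0,0.0007,0,0,0]]'>/dev/null; m; python3 -m jog '[[0,0,0,0.0007,0,0,0],[0,0,0,0.0007,0,0,0]]'>/dev/null; m;  python3 -m jog '[[0,0,0,0.0007,0,0,0],[0,0,0,0.0007,0,0,0]]'>/dev/null; m
```

```text
[0.4649 0.0855 0.0721] [-0.69  0.53 -0.33] [ 0.044 -0.027 -0.011]
[0.4649 0.0855 0.0714] [-0.58  0.01  0.61] [ 0.149 -0.156  0.011]
[0.4649 0.0854 0.0707] [-0.07 -0.08  1.46] [ 0.077 -0.156  0.015]
[0.4649 0.0854 0.0699] [ 0.68 -0.47  0.65] [ 0.048 -0.176 -0.018]
```

```bash
cat >> h.py <<'E'
def handle():
    b,P=cloud("wrist"); s=bot.read_state(); M=np.array(s["tcp_rot"]); T=(P-np.array(s["position"]))@M
    with np.errstate(invalid="ignore"): m=(abs(T[...,1])<.006)&(((T[...,0]>.025)&(T[...,0]<.062))|((T[...,0]>-.035)&(T[...,0]<-.014)))&(abs(T[...,2]+.018)<.015)
    q=T[m]; f=np.polyfit(q[:,0],q[:,2],1); r=q[:,2]-np.polyval(f,q[:,0]); q=q[abs(r)<.002]; f=np.polyfit(q[:,0],q[:,2],1)
    # tool z is down: positive slope = tail lower -> tip higher than tool plane
    with np.errstate(invalid="ignore"): e=T[(abs(T[...,1])<.006)&(T[...,2]<-.01)&(T[...,2]>-.028)&(T[...,0]>.03)][:,0]
    print("handle pitch rel tool %.2f deg, top z at grip %.4f, tail end %.4f"%(np.degrees(np.arctan(f[0])),f[1],np.nanpercentile(e,99.5)))
    return b
E
python3 - <<'E'
from h import *
b=handle(); cv2.imwrite("pics/w5.png",b)
E
```

```text
handle pitch rel tool 1.47 deg, top z at grip -0.0162, tail end 0.0647
```

```bash
python3 -m jog '[[0,0,0,-0.001,0,0,0],[0,0,0,-0.002,0,0,0],[0,0,0,-0.003,0,0,0],[0,0,0,-0.003,0,0,0]]'
python3 - <<'E'
from h import *
b=handle()
b,P=cloud("top"); rects(P,.07,.11,.48,.585,.05,.15)
E
```

```text
time_s: 13.38
position: [0.4645, 0.0855, 0.0729]
tcp_rot: [[-0.943, -0.332, -0.001], [-0.332, 0.943, -0.0], [0.001, 0.0, -1.0]]
force: [-0.1, -0.5, -0.9]
opening: 0.181
grasp_force: 30.0
handle pitch rel tool 0.65 deg, top z at grip -0.0162, tail end 0.0648
n 232 z 0.0828 c [0.5533 0.1181] size [0.0292 0.0816] yaw 30.5
```

```bash
python3 -m jog '[[0,-0.004,0,0,0,0,0],[0,-0.008,0,0,0,0,0],[0,-0.012,0,0,0,0,0],[0,-0.012,0,0,0,0,0]]'; python3 -c "
from h import *
s=bot.read_state(); print(np.array(s['moment'])); handle()"
```

```text
time_s: 13.98
position: [0.4767, 0.0895, 0.073]
tcp_rot: [[-0.943, -0.332, 0.001], [-0.332, 0.943, -0.0], [-0.001, -0.0, -1.0]]
force: [-0.4, 0.1, -1.0]
opening: 0.183
grasp_force: 30.0
[ 0.0378  0.0164 -0.0056]
handle pitch rel tool 0.67 deg, top z at grip -0.0162, tail end 0.0643
```

```bash
python3 -m jog '[[0,-0.006,0,0,0,0,0],[0,-0.012,0,0,0,0,0],[0,-0.018,0,0,0,0,0],[0,-0.024,0,0,0,0,0],[0,-0.028,0,0,0,0,0],[0,-0.028,0,0,0,0,0]]'; python3 -c "
from h import *
s=bot.read_state(); print(np.array(s['moment'])); handle()
u=np.array([np.cos(np.radians(19.4)),np.sin(np.radians(19.4)),0]); slot=np.array([.5935,.1302,.0825])
print('ins',(np.array(s['position'])-slot)@u+.13)"
```

```text
time_s: 14.78
position: [0.5029, 0.0989, 0.0729]
tcp_rot: [[-0.943, -0.332, 0.0], [-0.332, 0.943, -0.0], [-0.0, -0.0, -1.0]]
force: [-0.3, 0.3, -0.8]
opening: 0.182
grasp_force: 30.0
[-0.0053  0.076   0.0684]
handle pitch rel tool 0.64 deg, top z at grip -0.0162, tail end 0.0643
ins 0.03411081086796208
```

Inserted 34 mm with no resistance. Now I'll pry by turning about the sill's outer edge, 86 mm ahead of the TCP.

```bash
python3 -m jog '[[0,-0.0003,0,0.003,0,-2,0],[0,-0.0007,0,0.006,0,-4,0],[0,-0.0007,0,0.006,0,-4,0]]'; python3 -c "
from h import *
s=bot.read_state(); print(np.array(s['moment'])); handle()"; python3 -m jog '[[0,-0.0005,0,0.003,0,-2,0],[0,-0.0005,0,0.003,0,-2,0]]'; python3 -c "
from h import *
s=bot.read_state(); print(np.array(s['moment'])); handle()"
```

```text
time_s: 15.2
position: [0.5028, 0.0989, 0.0669]
tcp_rot: [[-0.941, -0.332, 0.065], [-0.331, 0.943, 0.023], [-0.069, 0.0, -0.998]]
force: [0.9, 0.2, -1.7]
opening: 0.18
grasp_force: 30.0
[0.0577 0.163  0.0006]
handle pitch rel tool 0.21 deg, top z at grip -0.0161, tail end 0.0648
time_s: 15.5
position: [0.5036, 0.0991, 0.0643]
tcp_rot: [[-0.938, -0.332, 0.098], [-0.33, 0.943, 0.035], [-0.104, 0.0, -0.995]]
force: [-1.1, -1.0, 2.0]
opening: 0.178
grasp_force: 30.0
[-0.0693  0.2947  0.072 ]
handle pitch rel tool -0.12 deg, top z at grip -0.0162, tail end 0.0649
```

```bash
cat > st.py <<'E'
from h import *
s=bot.read_state(); print("moment",np.array(s['moment'])); handle()
E
python3 -m jog '[[0,-0.0003,0,0.003,0,-2,0],[0,-0.0003,0,0.003,0,-2,0]]'; python3 st.py;  python3 -m jog '[[0,-0.0003,0,0.003,0,-2,0],[0,-0.0003,0,0.003,0,-2,0]]'; python3 st.py
```

```text
time_s: 15.8
position: [0.504, 0.0994, 0.0609]
tcp_rot: [[-0.934, -0.332, 0.13], [-0.329, 0.943, 0.046], [-0.138, 0.0, -0.99]]
force: [0.2, 0.0, -0.8]
opening: 0.177
grasp_force: 30.0
moment [-0.0181  0.2346  0.017 ]
handle pitch rel tool 0.30 deg, top z at grip -0.0162, tail end 0.0650
time_s: 16.1
position: [0.5046, 0.0997, 0.0578]
tcp_rot: [[-0.929, -0.332, 0.162], [-0.327, 0.943, 0.058], [-0.172, 0.001, -0.985]]
force: [-0.0, 0.2, -1.4]
opening: 0.177
grasp_force: 30.0
moment [-0.0365  0.1643  0.0381]
handle pitch rel tool 0.40 deg, top z at grip -0.0160, tail end 0.0653
```

```bash
python3 -m jog '[[0,-0.0003,0,0.003,0,-2,0],[0,-0.0007,0,0.006,0,-4,0],[0,-0.0012,0,0.009,0,-6,0],[0,-0.0012,0,0.009,0,-6,0]]'; python3 st.py; python3 - <<'E'
from h import *
b,P=cloud("top"); cv2.imwrite("pics/t2.png",b)
u=np.array([np.cos(np.radians(19.4)),np.sin(np.radians(19.4)),0]); slot=np.array([.5935,.1302,.0825]); w=np.array([-u[1],u[0],0])
Q=P-slot; x=Q@u; y=Q@w
for a in np.arange(0,.125,.02):
    with np.errstate(invalid="ignore"): m=(x>a)&(x<a+.02)&(abs(y)<.06)&(P[...,2]>.085)&(P[...,2]<.16)
    print("%.2f"%a, m.sum(), np.percentile(P[m][:,2],[10,50,90]) if m.sum() else "")
E
```

```text
time_s: 16.65
position: [0.5075, 0.1008, 0.0492]
tcp_rot: [[-0.907, -0.331, 0.259], [-0.318, 0.943, 0.092], [-0.274, 0.001, -0.962]]
force: [0.3, -0.1, -1.0]
opening: 0.177
grasp_force: 30.0
moment [-0.016   0.1959  0.0389]
handle pitch rel tool 0.44 deg, top z at grip -0.0160, tail end 0.0654
0.00 392 [0.1022 0.1049 0.1072]
0.02 367 [0.1003 0.1029 0.1052]
0.04 358 [0.0986 0.1009 0.103 ]
0.06 363 [0.0966 0.0986 0.1009]
0.08 351 [0.0941 0.0965 0.0989]
0.10 348 [0.0919 0.0942 0.0965]
0.12 144 [0.088  0.0911 0.0936]
```

Lid angle measured as 0.107 rad, so it is off the catch. Now I'll compute the arc for the tip at a constant 92 mm from the hinge.

```bash
cat > arc.py <<'E'
from h import *
import sys
# shifts (tool x,z in m) of tip contact along the lid arc from phi0, tool pitch from state
phi0=float(sys.argv[1]); r=.092
s=bot.read_state(); M=np.array(s["tcp_rot"]); u=np.array([.9432,.3322,0])
def c(p): return r*np.array([-np.cos(p),np.sin(p)])+.002*np.array([-np.sin(p),-np.cos(p)])
for p in map(float,sys.argv[2:]):
    d=c(p)-c(phi0); w=d[0]*u+np.array([0,0,d[1]]); print("%.2f"%p,np.round(M.T@w,4))
E
python3 arc.py .107 .16 .22 .28 .34 .4 .46 .52 .58 .64 .7
```

```text
0.16 [-0.0019  0.     -0.0045]
0.22 [-0.0042  0.     -0.0095]
0.28 [-0.0069  0.     -0.0143]
0.34 [-0.0099  0.     -0.019 ]
0.40 [-0.0131  0.     -0.0234]
0.46 [-0.0166  0.     -0.0277]
0.52 [-0.0204  0.     -0.0318]
0.58 [-0.0244  0.     -0.0356]
0.64 [-0.0286  0.     -0.0391]
0.70 [-0.033   0.     -0.0425]
```

```bash
python3 -m jog '[[0,-0.002,0,-0.0045,0,0,0],[0,-0.0042,0,-0.0095,0,0,0],[0,-0.007,0,-0.0143,0,0,0],[0,-0.01,0,-0.019,0,0,0],[0,-0.013,0,-0.0235,0,0,0],[0,-0.0166,0,-0.0277,0,0,0],[0,-0.0204,0,-0.0318,0,0,0],[0,-0.0204,0,-0.0318,0,0,0]]'; python3 st.py; cat > lid.py <<'E'
from h import *
b,P=cloud("top")
u=np.array([.9432,.3322,0]); w=np.array([-u[1],u[0],0]); H=np.array([.5935,.1302,0])+.124*u+[0,0,.087]
Q=P-H; x=-(Q@u); y=Q@w; z=Q[...,2]
with np.errstate(invalid="ignore"): m=(abs(y)<.06)&(abs(x)<.13)&(z>.008)&(np.hypot(x,z)>.04)&(np.hypot(x,z)<.125)
a=np.arctan2(z,x)-np.arcsin(.006/np.hypot(x,z)); print("lid angle pct",np.nanpercentile(a[m],[5,25,50,75,95]),m.sum(),"zmax",np.nanmax(P[...,2][m]))
E
python3 lid.py
```

```text
time_s: 17.75
position: [0.5187, 0.1042, 0.0863]
tcp_rot: [[-0.906, -0.332, 0.262], [-0.32, 0.943, 0.091], [-0.277, -0.001, -0.961]]
force: [0.0, 0.3, -1.9]
opening: 0.181
grasp_force: 30.0
moment [-0.0418  0.3776  0.0538]
handle pitch rel tool 0.23 deg, top z at grip -0.0163, tail end 0.0650
lid angle pct [0.4621 0.5062 0.5185 0.5293 0.5472] 1392 zmax 0.15557779845421282lid.py:6: RuntimeWarning: invalid value encountered in arcsin
  a=np.arctan2(z,x)-np.arcsin(.006/np.hypot(x,z)); print("lid angle pct",np.nanpercentile(a[m],[5,25,50,75,95]),m.sum(),"zmax",np.nanmax(P[...,2][m]))
```

The lid is following exactly, at 0.52 rad.

```bash
python3 arc.py .52 .6 .68 .76 .84 .92 1.0 1.08 1.16 1.24
```

```text
0.60 [-0.0054 -0.     -0.005 ]
0.68 [-0.0111 -0.     -0.0096]
0.76 [-0.0172 -0.     -0.0137]
0.84 [-0.0237 -0.     -0.0173]
0.92 [-0.0303 -0.     -0.0204]
1.00 [-0.0373 -0.     -0.0229]
1.08 [-0.0443 -0.     -0.0249]
1.16 [-0.0516 -0.     -0.0263]
1.24 [-0.0589 -0.     -0.0271]
```

```bash
python3 -m jog '[[0,-0.0054,0,-0.005,0,0,0],[0,-0.0111,0,-0.0096,0,0,0],[0,-0.0172,0,-0.0137,0,0,0],[0,-0.0237,0,-0.0173,0,0,0],[0,-0.0303,0,-0.0204,0,0,0],[0,-0.0373,0,-0.0229,0,0,0],[0,-0.0443,0,-0.0249,0,0,0],[0,-0.0516,0,-0.0263,0,0,0],[0,-0.0589,0,-0.0271,0,0,0],[0,-0.0589,0,-0.0271,0,0,0]]'; python3 st.py; python3 lid.py 2>/dev/null; python3 arc.py 1.24 1.3 1.36 1.42 1.48 1.54 1.6 1.66 1.72 1.76 1.78
```

```text
time_s: 19.1
position: [0.5658, 0.1206, 0.1285]
tcp_rot: [[-0.906, -0.332, 0.263], [-0.319, 0.943, 0.091], [-0.278, -0.001, -0.961]]
force: [0.1, 0.1, -0.4]
opening: 0.181
grasp_force: 30.0
moment [ 0.0046  0.2453 -0.003 ]
handle pitch rel tool 0.54 deg, top z at grip -0.0162, tail end 0.0645
lid angle pct [0.5472 0.7575 1.0874 1.2236 1.2499] 531 zmax 0.2068935281894524
1.30 [-0.0055 -0.     -0.0002]
1.36 [-0.011  -0.     -0.0001]
1.42 [-0.0165  0.      0.0003]
1.48 [-0.022   0.      0.0011]
1.54 [-0.0274  0.      0.0021]
1.60 [-0.0328  0.      0.0036]
1.66 [-0.038   0.      0.0053]
1.72 [-0.0431  0.      0.0073]
1.76 [-0.0465  0.      0.0088]
1.78 [-0.0481  0.      0.0097]
```

```bash
python3 -m jog '[[0,-0.0055,0,0,0,0,0],[0,-0.011,0,0,0,0,0],[0,-0.0165,0,0.0003,0,0,0],[0,-0.022,0,0.001,0,0,0],[0,-0.0274,0,0.002,0,0,0],[0,-0.0328,0,0.0036,0,0,0],[0,-0.038,0,0.0053,0,0,0],[0,-0.0431,0,0.0073,0,0,0],[0,-0.0431,0,0.0073,0,0,0]]'; python3 st.py; python3 lid.py 2>/dev/null
```

```text
time_s: 20.32
position: [0.6063, 0.135, 0.133]
tcp_rot: [[-0.906, -0.332, 0.262], [-0.319, 0.943, 0.092], [-0.277, -0.001, -0.961]]
force: [-0.5, 0.6, -0.3]
opening: 0.181
grasp_force: 30.0
moment [-0.0096  0.2398 -0.0157]
handle pitch rel tool 0.48 deg, top z at grip -0.0160, tail end 0.0647
lid angle pct [0.7427 1.487  1.6164 1.6553 1.6981] 1239 zmax 0.21062744741109007
```

```bash
python3 -m jog '[[0,-0.0025,0,0.0012,0,0,0],[0,-0.0045,0,0.002,0,0,0],[0,-0.0045,0,0.002,0,0,0],[0,-0.0045,0,0.002,0,0,0]]'; python3 st.py; python3 lid.py 2>/dev/null
```

```text
time_s: 20.92
position: [0.608, 0.1363, 0.1313]
tcp_rot: [[-0.908, -0.332, 0.256], [-0.319, 0.943, 0.091], [-0.272, 0.001, -0.962]]
force: [-5.0, -2.5, -0.7]
opening: 0.18
grasp_force: 30.0
moment [-0.2945  0.7165 -0.091 ]
handle pitch rel tool 1.20 deg, top z at grip -0.0160, tail end 0.0650
lid angle pct [0.7525 1.5228 1.6316 1.6697 1.7097] 1256 zmax 0.21047845039535285
```

The lid is against its stop: 5.6 N reaction and about 1.7 rad. I'll retreat and level the tool.

```bash
python3 -m jog '[[0,0.015,0,-0.002,0,0,0],[0,0.04,0,-0.02,0,0,0],[0,0.07,0,-0.06,0,0,0],[0,0.085,0,-0.1,0,0,0],[0,0.085,0,-0.11,0,8,0],[0,0.085,0,-0.11,0,15.7,0],[0,0.085,0,-0.11,0,15.7,0],[0,0.085,0,-0.11,0,15.7,0]]'; python3 st.py; python3 lid.py 2>/dev/null; python3 - <<'E'
from h import *
g=np.array([.6288,-.1363]); print(rel([*g,.2],pose(-15.4)))
E
```

```text
time_s: 22.02
position: [0.5034, 0.0996, 0.2139]
tcp_rot: [[-0.943, -0.332, 0.005], [-0.332, 0.943, 0.003], [-0.006, 0.001, -1.0]]
force: [-0.4, 0.2, -1.2]
opening: 0.182
grasp_force: 30.0
moment [0.0275 0.0566 0.0011]
handle pitch rel tool 0.46 deg, top z at grip -0.0162, tail end 0.0643
lid angle pct [1.5577 1.6155 1.6536 1.6742 1.7131] 983 zmax 0.21039760498786242
[-0.0406 -0.2641  0.0138  0.13    0.23   34.79  ]
```

```bash
python3 -m jog '[[0,-0.0406,-0.264,0.014,0,0,34.8],[0,-0.0406,-0.264,0.014,0,0,34.8],[0,-0.0406,-0.264,0.014,0,0,34.8],[0,-0.0406,-0.264,0.014,0,0,34.8],[0,-0.0406,-0.264,0.014,0,0,34.8],[0,-0.0406,-0.264,0.014,0,0,34.8],[0,-0.0406,-0.264,0.014,0,0,34.8],[0,-0.0406,-0.264,0.014,0,0,34.8]]'; python3 - <<'E'
from h import *
print(rel([.6288,-.1368,.032],pose(-15.4)))
E
```

```text
time_s: 23.12
position: [0.6294, -0.1342, 0.2008]
tcp_rot: [[-0.965, 0.264, 0.004], [0.264, 0.965, 0.002], [-0.003, 0.003, -1.0]]
force: [0.4, 0.7, -0.8]
opening: 0.176
grasp_force: 30.0
[ 0.0005 -0.0033  0.1688  0.2     0.2     0.11  ]
```

```bash
python3 -m jog '[[0,0,0,0.05,0,0,0],[0,0,0,0.1,0,0,0],[0,0,0,0.14,0,0,0],[0,0,0,0.14,0,0,0],[0,0,0,0.14,0,0,0]]'; python3 - <<'E'
from h import *
print(rel([.6288,-.1368,.032],pose(-15.4)))
E
```

```text
time_s: 23.75
position: [0.632, -0.1356, 0.0622]
tcp_rot: [[-0.964, 0.265, 0.007], [0.265, 0.964, 0.001], [-0.007, 0.003, -1.0]]
force: [0.5, 0.3, 0.5]
opening: 0.181
grasp_force: 30.0
[ 0.003  -0.0021  0.0302  0.16    0.39    0.05  ]
```

```bash
python3 -m jog '[[0,0.0025,-0.0015,0.015,0,0,0],[0,0.0025,-0.0015,0.024,0,0,0],[0,0.0025,-0.0015,0.028,0,0,0],[0,0.0025,-0.0015,0.0285,0,0,0],[0,0.0025,-0.0015,0.0285,0,0,0]]'; python3 st.py
```

```text
time_s: 24.38
position: [0.6284, -0.1368, 0.0322]
tcp_rot: [[-0.964, 0.266, 0.005], [0.266, 0.964, 0.002], [-0.005, 0.003, -1.0]]
force: [-0.4, 0.1, -1.3]
opening: 0.178
grasp_force: 30.0
moment [ 0.0407 -0.0063  0.0699]
handle pitch rel tool 0.49 deg, top z at grip -0.0161, tail end 0.0651
```

```bash
python3 -m jog '[[0,0,0,0.0008,0,0,0],[0,0,0,0.0008,0,0,0],[0.6,0,0,0.0008,0,0,0],[0.6,0,0,0.0008,0,0,0],[0.6,0,0,0.0008,0,0,0],[0.6,0,0,0.0008,0,0,0],[0.6,0,0,0.0008,0,0,0],[0.6,0,0,0.0008,0,0,0],[0.6,0,0,0.0008,0,0,0],[0.6,0,0,0.0008,0,0,0]]'; python3 -m jog '[[0.6,0,0,-0.03,0,0,0],[0.6,0,0,-0.08,0,0,0],[0.6,0,0,-0.13,0,0,0],[0.6,-0.03,0,-0.19,0,0,0],[0.6,-0.05,0,-0.25,0,0,0],[0.6,-0.05,0,-0.27,0,0,0],[0.6,-0.05,0,-0.27,0,0,0],[0.6,-0.05,0,-0.27,0,0,0]]'
python3 - <<'E'
from h import *
b,P=cloud("wrist"); cv2.imwrite("pics/w9.png",b)
for lo,hi in ((.043,.052),(.034,.0425),(.003,.009)): rects(P,lo,hi,.53,.8,-.25,-.07)
a,_=viewer.capture("scene"); a=cv2.resize(a[100:340,200:520],(640,480)); cv2.imwrite("pics/end.png",np.hstack([a[:, :],]))
E
python3 lid.py 2>/dev/null
```

```text
time_s: 25.68
position: [0.6282, -0.1367, 0.0313]
tcp_rot: [[-0.964, 0.266, 0.005], [0.266, 0.964, 0.002], [-0.004, 0.003, -1.0]]
force: [-0.3, -1.0, 0.8]
opening: 0.597
grasp_force: 0.0
time_s: 26.68
position: [0.6738, -0.1499, 0.2995]
tcp_rot: [[-0.964, 0.266, 0.001], [0.266, 0.964, 0.003], [-0.0, 0.003, -1.0]]
force: [-0.2, -0.0, -1.0]
opening: 0.599
grasp_force: 0.0
n 1024 z 0.0469 c [ 0.6191 -0.1325] size [0.015  0.1093] yaw -15.6
n 801 z 0.0394 c [ 0.7131 -0.1588] size [0.0189 0.0846] yaw -15.2
n 39 z 0.0372 c [ 0.583 -0.146] size [0.004  0.0113] yaw -16.5
n 1488 z 0.0052 c [ 0.6212 -0.1581] size [0.0295 0.1297] yaw -15.6
n 1321 z 0.0052 c [ 0.6315 -0.1148] size [0.0256 0.1296] yaw -14.7
lid angle pct [1.5552 1.6147 1.6515 1.6744 1.7176] 988 zmax 0.21046460856774296
```

View pics/end.png

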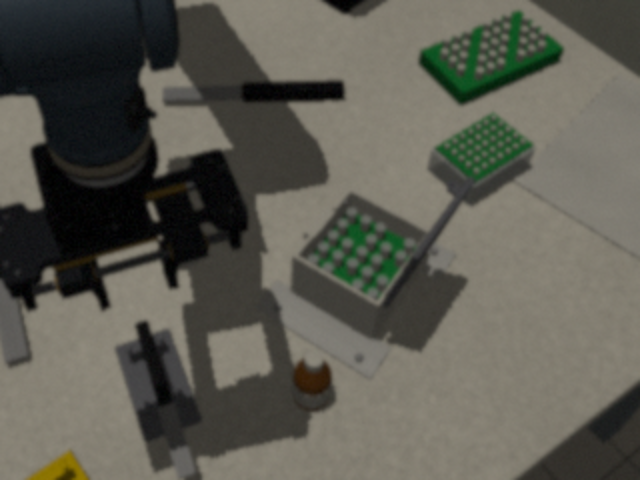

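The image shows the spatula back across the grey cradle at (160,380), the lid standing open at (440,235), and the bottle in place at (312,380). I'll check the lid angle from the position of its lip.

```bash
python3 - <<'E'
from h import *
u=np.array([.9432,.3322,0]); w=np.array([-u[1],u[0],0]); H=np.array([.5935,.1302,0])+.124*u
for c in ("top","scene"):
    b,P=cloud(c); Q=P-H; x=Q@u; y=Q@w; z=P[...,2]
    for lo,hi in ((.202,.215),(.18,.2),(.15,.17),(.12,.14)):
        with np.errstate(invalid="ignore"): m=(abs(y)<.05)&(abs(x)<.08)&(z>lo)&(z<hi)
        print(c,lo,m.sum(),"x pct",np.percentile(x[m],[10,50,90]) if m.sum() else "")
for c in ("top","scene"):
    for t in ("reagent","jar","tiprack"):
        viewer.capture(c)
        for r in models.tip_of(c,t)[:1]: print(c,t,round(r["p"],2),np.array(r["xyz"]))
E
```

```text
top 0.202 203 x pct [0.018  0.0206 0.0251]
top 0.18 189 x pct [0.0139 0.0159 0.0176]
top 0.15 160 x pct [0.009  0.0105 0.0121]
top 0.12 150 x pct [0.0035 0.0051 0.0066]
scene 0.202 155 x pct [0.0181 0.0218 0.0249]
scene 0.18 35 x pct [0.0071 0.0129 0.0231]
scene 0.15 10 x pct [0.016  0.017  0.0184]
scene 0.12 10 x pct [0.0106 0.0113 0.0131]
top reagent 0.77 [ 0.7424  0.0028 -0.002 ]
top jar 0.66 [ 0.4871 -0.0115 -0.0001]
top tiprack 0.64 [ 0.6048  0.4093 -0.0003]
scene reagent 0.89 [ 0.741   0.0039 -0.003 ]
scene jar 0.39 [ 0.4866 -0.0134  0.0027]
scene tiprack 0.67 [ 0.5992  0.4092 -0.0019]
```

The lid face leans 0.18 rad past vertical, so it is at about 1.75 rad, against its stop. The spatula is level on the cradle and the bottle, jar and tip rack haven't moved.

```bash
python3 -c "
from rig import workorder
print(workorder.hand_in())"
```

```text
the job is handed in; nothing more can be done
None
```

I handed the job in after about 27 s; no verdict came back. By my measurements the lid is home against its stop at about 1.75 rad, the spatula is back level in its grey cradle, and the bottle, jar and tip rack are unmoved.

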